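# Load a specimen carrier into the stage socket with self-closing tweezers

## Robot

A 6-joint arm with a two-finger parallel gripper is mounted at the origin on the work surface. World frame = base frame: x ahead of the robot, y to its left, z up, the work surface at z = 0. Lengths are in m, angles in rad, forces in N, time in s.
With the tool pointing down it reaches from about 0.25 to 0.725 m from the base axis. Payload 4 kg.
Tool frame: the origin (TCP) lies at the very end of the fingers, on their centre line; the grasp point (between the pads) lies 19 mm behind it; z points along the fingers, y is the line along which they close (so a half turn about z gives the same grasp; the last joint's range is limited). The gripper opens to 85 mm and grips with 20 to 120 N. Pads are 22 mm wide; open, the fingers measure 114 mm over their backs; the gripper's body (76 mm by 85 mm) begins 54 mm behind the grasp point. The pads swing forward as they close: fully open they stand 13 mm farther back than shut.
Start: joints at [0, 0.241, 0.005, 1.335, 0, 1.571], TCP at [0.5, -0, 0.231] pointing down, gripper open.
Joint ranges: [-2.72, 2.72], [-1.05, 1.87], [-1.09, 1.28], [-1.99, 2.15], [-1.42, 1.44], [-3.14, 3.14]. Speed limits (rad/s): [2.79, 2.79, 3.14, 3.14, 3.14, 3.14].

## Interface

Orientations are given as a unit quaternion [x, y, z, w].
In Python, from workcell import bot, vision, workorder, boxes_of gives the robot as it stands.
- The arm moves only by the tool send_rows, never from a script. Its argument "motion" is text: rows parted by semicolons, each of 5 numbers parted by spaces: the closure, from -1 (fully open) to 1 (shut), so that 0 is half open, then the shift along the tool's x, y, z in cm, then the turn about the tool's z in rad. In form: claw x y z twist; .... A call has 1 to 5 rows; each row is the pose to reach, as a shift and turn from the pose commanded when the call began, along the tool's axes at that moment; what a row does not reach only later rows make up. A row lasts 1/10 s, in which the tool goes at most 50 mm and 8.59 degrees, less where a joint would pass 70% of its speed; a pose out of reach is approached as far as the arm can. A call with a gripper value outside its range is refused whole. The fingers move at their own pace and stop on an object; the grip force is fixed at half the most. Time passes only in rows, so rows that repeat a pose let the fingers close. It gives the time, the measured TCP pose, the force, the opening and the grip force at its end, in the units of the state.
- bot.get_obs(): the state, without advancing time (a new reading comes with each control period).
- vision.camera(name): name is "scene" or "side" or "wrist"; returns the picture (480x640x3 uint8, red, green, blue); there is no depth.
- vision.camera_model(name): a dict with "fov_y" (degrees; the focal length in pixels is half the picture's height over the tangent of half this angle, whatever the lens; pixels are square), "cx", "cy" (the principal point, pixels), "world_from_camera" (4x4, takes a point from camera to world coordinates); the wrist camera has in their place "hand_eye" (4x4, takes a point from camera to tool coordinates, whose origin is the TCP and whose axes are the flange's). Camera axes: x right, y down, z forward; pixel columns grow to the right and rows downward; lengths in m; the calibration is good to about 2 mm. A picture is of the moment at which its call begins: read the wrist's pose just before it. camera_model takes no time and is no camera call.
- workorder.job_done(): hands the job in; it is judged then, once.
Trained networks look in the newest picture that a camera, given by its name, has taken for a name from the list of things; names that differ only in an ending like _2 or _b are one class to them, and where a whole thing is asked for, a point or a joint stands for the part that bears it (a point fixed in the world has none). Each returns a list of dicts, best first, with "conf" (0 to 1); they miss things now and then, are a little off and sometimes report something else, mostly with a low value. They report only what shows in the picture. A call takes as long as a camera call.
- boxes_of(camera, target): "rect" ([centre column, centre row, width, height] in pixels, round what is visible of it).
The state is a dict: "clock": time; "joint_pos": joint angles; "joint_vel": joint speeds; "tau": joint torques, N m; "eef_pos": TCP position; "tool_rot": TCP orientation; "ft_force": force on the tool from outside, world axes, zero at the start; "ft_torque": the same for the moment, N m; "grip_width": finger opening in m; "grasp_force": force on a finger pad.
Only numpy, scipy, OpenCV 4.12 (cv2) and the standard library are available. Lean on these libraries where they do the work, as an engineer would, in place of code of your own. Each camera call takes 0.05 s, during which the arm holds its last target. There are 200 camera calls.

## Task

With the self-closing tweezers from the stand, pick the square-headed specimen carrier out of the white rack by its head and press it gently fully home into the socket of the grey stage's sliding carriage, so that its flange lies flush on the carriage. Then put the tweezers back upright in their stand and let go. Do not touch the carrier with the gripper, and leave everything else alone.

Things in the scene. Friction and masses are not known exactly. Their poses are not given: they have to be found in the camera images.
- tweezers: Loose self-closing steel tweezers with crossed arms, 124 mm tall, 0.14 kg, standing jaws down in the stand. Origin midway between the jaw tips, at tip level; z points up to the handles, y is the line along which the handles are squeezed and the jaws open. Half a turn about z makes no difference. A steel block at the top, between the handle pads, reaches z = 124 mm.
- handles (a point): Midway between the two upright black handle pads, 70 mm above the tweezers' tips. Pads 24 mm wide (x), from 50 to 90 mm above the tips, outer faces 60 mm apart when free. A ledge 9 mm wide sticks out at each pad's foot (46 to 50 mm): grip with one finger outside each pad, fingertips about 4 mm above the ledges, which then carry a downward push.
- blade_l (a joint): How far each tweezer blade is swung open: 0 jaws shut, 0.03 gripping the carrier head, 0.1 stop (rad). Squeezing the pads: first each gives 3.5 mm on soft springs (4 to 12 N), jaws staying shut; below 53 mm between the pads the jaws open (16 to 22 N). At 45 mm the gap is about 33 mm. Carry at 53 to 57 mm, or 53 to 56 mm with the head in the jaws; below 50 mm it drops.
- jaws (a point): Centre between the jaws' inner faces, 8 mm above the tips. Each jaw is 14 mm wide (x), 5 mm thick (y), with a flat inner face 16 mm high. Gap between the faces 16 mm when shut, 22 mm on the carrier's head; shut, they measure 26 mm over the outside. A spring closes them whenever the pads are let out.
- carrier: Loose aluminium specimen carrier with a SQUARE head, 0.06 kg, in one of the rack's holes. Origin: centre of its flange's underside, z up. Flange 48 mm across, 4 mm thick; on it the head, 22 x 22 mm (sides along x and y), z 4 to 18 mm, with a beetle to 25 mm; below it a 10 mm pin to z = -18 mm, tapering to 8.4 mm over the last 5 mm. Jaw tips may rest and push on the flange's top.
- rack: Fixed white rack block 70 x 190 x 30 mm (x, y, z), three 12 mm holes 24 mm deep in a row along its y, 60 mm apart; origin at the centre of its underside. The carriers stand in the holes with the flanges on its top, 30 mm up.
- stage: Fixed grey stage base 120 x 100 x 34 mm (x, y, z), origin at the centre of its underside: two rails along its x with a bright aluminium carriage plate (70 x 60 mm) clamped between them, its top flush with theirs. The carriage may stand anywhere from -12 to +12 mm along the stage's x; its place is not measured and it does not move when pushed.
- stand: Fixed grey tweezer stand block 70 x 80 x 45 mm (x, y, z); origin at the centre of its underside.
- pocket (a point): Centre of the floor of the stand's pocket, 10 mm above the block's underside; the pocket is 18 mm (x) by 30 mm (y) and 35 mm deep, with a 3 mm chamfer at the top, and takes the shut jaws with the tweezers' y along the stand's y. Tweezers at home have their origin here.
- carrier_round: Bystander: the same kind of carrier, with a round head 24 mm across, in another rack hole.
- carrier_cone: Bystander: the same kind of carrier with a conical head 22 mm high, in another rack hole.
- dish: Bystander: open glass dish 90 mm across, 16 mm high; origin under its centre.
- jar: Bystander: closed amber glass jar 48 mm across, 65 mm high; origin under its centre.
- stage_top (a point): Centre of the stage's top face, 34 mm up, z up. The socket, a 12 mm hole 26 mm deep with a 1 mm chamfer, lies in the carriage's middle: on the stage's x axis, up to 12 mm to either side of this point (look or feel for it). Spring plungers 6 mm down grip the pin, so the carrier must be pressed in (5 to 15 N) till its flange meets the top. Over 40 N is too much.

How it is judged:
By the outcome, as a careful person would: the job done as asked, in the order asked, and still so for the second after the job is handed in, with the robot touching nothing.
It also fails if it takes over 70 s, if anything falls off the work surface, if the arm or the gripper's body presses on something with over 40 N, if the wrist force passes 120 N, or if a joint passes its speed limit or range.

## Working session

There is one attempt and no reset: what is moved stays moved. The work goes in short steps, Python scripts to look and compute and a tool call to move; the robot and the scene stay as the last step left them, time stands still between calls to the robot, and variables do not carry over. Pictures are saved under pics/ and viewed, at most 10 in all, crops included, and the job is handed in when it is done.

Besides the shell and the picture viewer there is one more tool, called after "Emit:" as name(argument=value, ...) on one line, values as JSON. send_rows: Moves the arm, as the interface text tells. Its arguments: {"type":"object","properties":{"motion":{"type":"string"}},"required":["motion"]}

```bash
mkdir -p pics; ls
python3 - <<'E'
from workcell import bot, vision, workorder, boxes_of
import cv2,numpy as np
o=bot.get_obs();print(o['clock'],o['eef_pos'],o['tool_rot'],o['grip_width'])
ims=[]
for n in ['scene','side']:
    im=vision.camera(n);cv2.imwrite(f'pics/{n}.png',im[:,:,::-1])
    m=vision.camera_model(n);print(n,m['fov_y'],m['cx'],m['cy'],np.round(m['world_from_camera'],4).tolist())
    for t in ['tweezers','carrier','rack','stage','stand','carrier_round','carrier_cone','dish','jar']:
        print(n,t,[(np.round(d['rect']).tolist(),round(d['conf'],2)) for d in boxes_of(n,t)[:2]])
m=vision.camera_model('wrist');print({k:(np.round(v,4).tolist()) for k,v in m.items()})
E
```

```text
pics
0.0 [4.99368085e-01 1.62423489e-05 2.30384991e-01] [ 0.70710941  0.70710335 -0.00075294 -0.00075457] 0.08540361844305876
scene 46.640857454245975 319.41237839383655 237.5430424901797 [[-0.1964, 0.8133, -0.5477, 1.1967], [0.9805, 0.1583, -0.1165, 0.1558], [-0.0081, -0.5599, -0.8285, 1.019], [0.0, 0.0, 0.0, 1.0]]
scene tweezers [([452.0, 200.0, 39.0, 34.0], 0.72)]
scene carrier [([271.0, 230.0, 24.0, 16.0], 0.68)]
scene rack [([297.0, 243.0, 84.0, 64.0], 0.63)]
scene stage [([203.0, 185.0, 52.0, 53.0], 0.9), ([465.0, 205.0, 6.0, 24.0], 0.4)]
scene stand [([448.0, 219.0, 41.0, 46.0], 0.75)]
scene carrier_round [([449.0, 220.0, 40.0, 39.0], 0.61), ([297.0, 240.0, 18.0, 21.0], 0.52)]
scene carrier_cone [([322.0, 250.0, 21.0, 19.0], 0.74)]
scene dish [([201.0, 183.0, 56.0, 52.0], 0.17)]
scene jar [([439.0, 307.0, 27.0, 37.0], 0.82)]
side 52.39386841381669 316.76446969395624 241.3071298431355 [[0.9966, -0.0404, 0.0713, 0.5124], [-0.0819, -0.5026, 0.8606, -0.6979], [0.0011, -0.8636, -0.5042, 0.5403], [0.0, 0.0, 0.0, 1.0]]
side tweezers [([246.0, 198.0, 12.0, 47.0], 0.74), ([223.0, 437.0, 109.0, 85.0], 0.63)]
side carrier [([302.0, 323.0, 34.0, 24.0], 0.66)]
side rack [([309.0, 312.0, 61.0, 88.0], 0.92), ([247.0, 223.0, 34.0, 35.0], 0.18)]
side stage [([221.0, 436.0, 106.0, 88.0], 0.95)]
side stand []
side carrier_round [([312.0, 301.0, 24.0, 20.0], 0.78)]
side carrier_cone [([246.0, 198.0, 10.0, 40.0], 0.75)]
side dish [([396.0, 421.0, 70.0, 55.0], 0.73), ([248.0, 223.0, 31.0, 36.0], 0.71)]
side jar [([347.0, 217.0, 24.0, 36.0], 0.75)]
{'fov_y': 67.5661, 'cx': 316.975, 'cy': 238.02, 'hand_eye': [[0.001, -0.9542, -0.2993, 0.0759], [1.0, 0.0005, 0.0018, -0.0], [-0.0016, -0.2993, 0.9541, -0.1428], [0.0, 0.0, 0.0, 1.0]]}
```

View pics/scene.png

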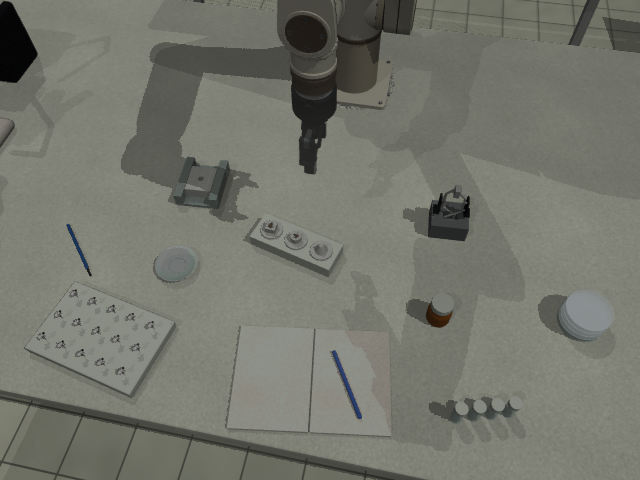

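View pics/side.png

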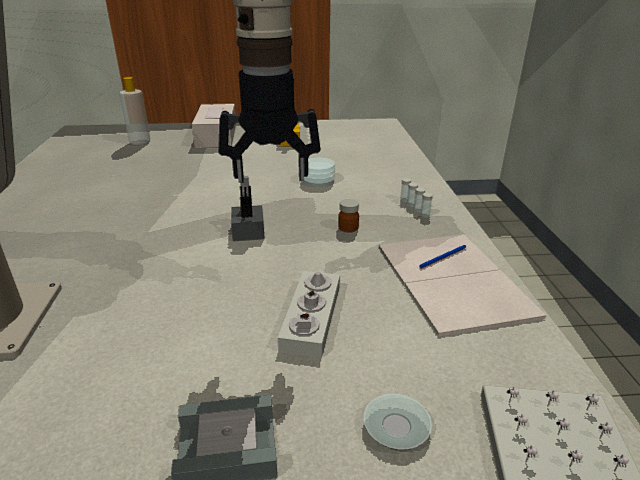

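Scene: stage at (203,185), square carrier at about (271,228) (rack end nearest the stage), stand and tweezers at (449,220). Side: stage (226,435), square carrier (304,323), stand (247,222).

```bash
cat > h.py <<'E'
from workcell import bot, vision, workorder, boxes_of
import cv2,numpy as np
from scipy.spatial.transform import Rotation as R
def cam(n,o=None):
    m=vision.camera_model(n);f=240/np.tan(np.radians(m['fov_y'])/2)
    if n=='wrist':
        T=np.eye(4);T[:3,:3]=R.from_quat(o['tool_rot']).as_matrix();T[:3,3]=o['eef_pos'];T=T@np.array(m['hand_eye'])
    else:T=np.array(m['world_from_camera'])
    return f,m['cx'],m['cy'],T
def unproj(c,u,v,z):
    f,cx,cy,T=c;d=T[:3,:3]@np.array([(u-cx)/f,(v-cy)/f,1]);return T[:3,3]+d*(z-T[2,3])/d[2]
def proj(c,p):
    f,cx,cy,T=c;q=T[:3,:3].T@(np.array(p)-T[:3,3]);return np.array([cx+f*q[0]/q[2],cy+f*q[1]/q[2]])
def shot(name):
    o=bot.get_obs();im=vision.camera('wrist');cv2.imwrite(f'pics/{name}.png',im[:,:,::-1]);return o,cam('wrist',o),im
E
python3 - <<'E'
from h import *
s=cam('scene');d=cam('side')
P=lambda n,c,u,v,z:print(n,np.round(unproj(c,u,v,z),3))
P('carrier s',s,270,228,.048);P('carrier d',d,304,322,.048)
P('round? s',s,296,238,.045);P('d',d,311,300,.045)
P('cone s',s,320,248,.045);P('d',d,318,281,.045)
P('stage s',s,202,180,.034);P('stage hole d',d,226,431,.034)
P('stand top s',s,449,216,.05);P('stand d',d,247,212,.045)
for p in [(430,212),(467,214),(465,239),(431,236)]:P('stand corner',s,*p,.045 if p[1]<230 else .0)
for p in [(180,205),(219,209),(229,165),(188,159)]:P('stage corner',s,*p,.034)
P('jar',s,439,300,.065);P('dish',s,177,264,.01)
P('tweez top',s,457,188,.124+.01);P('tt d',d,245,181,.134)
E
```

```text
carrier s [ 0.551 -0.089  0.048]
carrier d [ 0.542 -0.105  0.048]
round? s [ 0.563 -0.029  0.045]
d [ 0.557 -0.045  0.045]
cone s [0.578 0.025 0.045]
d [0.573 0.009 0.045]
stage s [ 0.44  -0.279  0.034]
stage hole d [ 0.434 -0.288  0.034]
stand top s [0.448 0.282 0.05 ]
stand d [0.437 0.29  0.045]
stand corner [0.441 0.242 0.045]
stand corner [0.431 0.321 0.045]
stand corner [0.466 0.328 0.   ]
stand corner [0.472 0.254 0.   ]
stage corner [ 0.519 -0.305  0.034]
stage corner [ 0.513 -0.216  0.034]
stage corner [ 0.385 -0.231  0.034]
stage corner [ 0.385 -0.332  0.034]
jar [0.664 0.275 0.065]
dish [ 0.654 -0.27   0.01 ]
tweez top [0.439 0.282 0.134]
tt d [0.441 0.257 0.134]
```

Emit:
send_rows(motion="-1 4.8 -1.2 -0.4 -0.15; -1 9.6 -2.4 -0.8 -0.3; -1 14.4 -3.6 -1.2 -0.45; -1 19.2 -4.8 -1.6 -0.6; -1 24 -6 -2 -0.75")

```text
clock: 1.5
eef_pos: [0.4393, 0.2417, 0.2517]
tool_rot: [0.396, 0.918, 0.0, 0.0]
ft_force: [0.5, 0.4, 0.4]
grip_width: 0.0855
grasp_force: 0.0
```

Emit:
send_rows(motion="-1 0.6 0.6 0 -0.14; -1 1.5 1.5 0 -0.28; -1 2.4 2.4 0 -0.42; -1 3.2 3.2 0 -0.56; -1 3.2 3.2 0 -0.7")

```text
clock: 2.0
eef_pos: [0.4415, 0.2866, 0.2511]
tool_rot: [0.057, 0.998, 0.0, -0.0]
ft_force: [0.4, -0.3, -0.4]
grip_width: 0.0854
grasp_force: 0.0
```

Run:
```python
from h import *
o,c,im=shot('w1');print(o['clock'],o['eef_pos'],R.from_quat(o['tool_rot']).as_matrix().round(3).tolist(),o['joint_pos'].round(2) if hasattr(o['joint_pos'],'round') else o['joint_pos'])
for t in ['tweezers','stand']: print(t,[(np.round(d['rect']).tolist(),round(d['conf'],2)) for d in boxes_of('wrist',t)[:2]])
```

```text
2.0 [0.44153066 0.28660756 0.25110657] [[-0.994, 0.113, -0.0], [0.113, 0.994, 0.0], [0.0, 0.0, -1.0]] [0.58 0.29 0.12 1.4  0.   0.69]
tweezers [([311.0, 215.0, 80.0, 54.0], 0.72)]
stand [([312.0, 200.0, 92.0, 82.0], 0.92)]
```

View pics/w1.png

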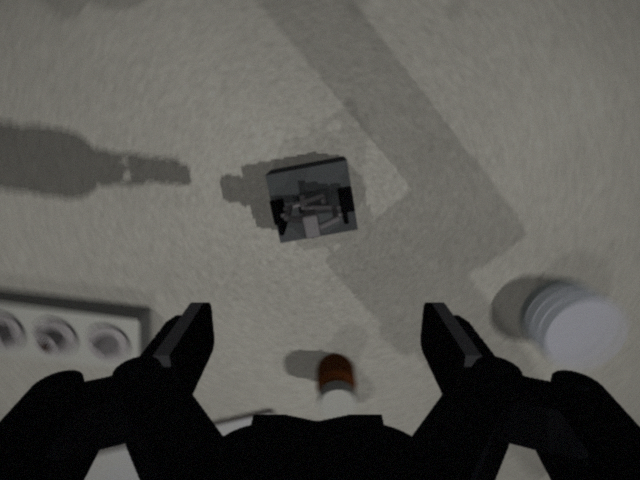

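Stand in wrist view: corners about (267,174),(347,160),(357,228),(281,242); dark pads at (278,212) and (346,204), top block at (311,227).

Run:
```python
from h import *
im=cv2.imread('pics/w1.png');cr=im[140:260,250:375];cr=cv2.resize(cr,None,fx=6,fy=6,interpolation=cv2.INTER_CUBIC)[:, :750]
cr=cv2.convertScaleAbs(cr,alpha=2,beta=10);cv2.imwrite('pics/w1c.png',cr[:600])
o=bot.get_obs();c=cam('wrist',o)
for p in [(267,175),(347,160),(357,228),(281,242)]:print(unproj(c,*p,.045).round(4))
print(unproj(c,278,212,.1),unproj(c,346,204,.1),unproj(c,311,227,.134))
```

```text
[0.4055 0.2406 0.045 ]
[0.4008 0.3187 0.045 ]
[0.4692 0.3222 0.045 ]
[0.4746 0.2437 0.045 ]
[0.43083743 0.25316441 0.1       ] [0.43099596 0.31053085 0.1       ] [0.43775   0.2807608 0.134    ]
```

View pics/w1c.png

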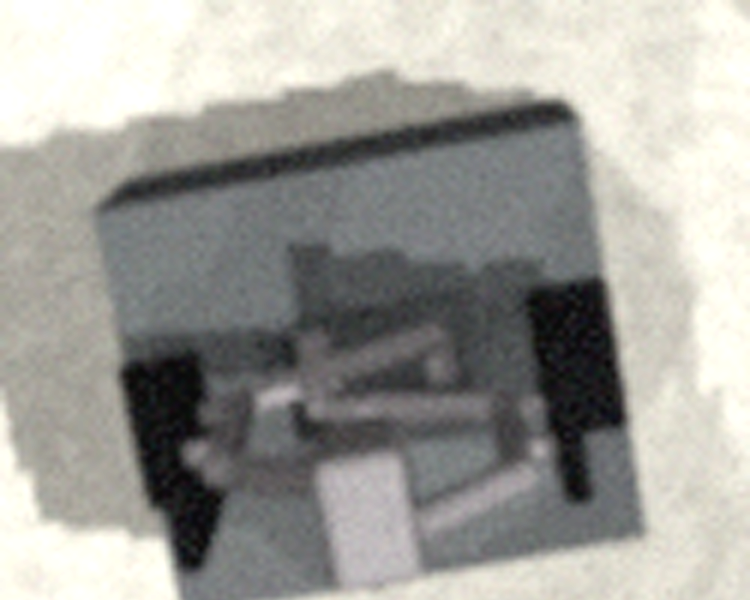

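Emit:
send_rows(motion="-1 0.3 -0.6 2 -0.14; -1 0.3 -0.6 6 -0.17; -1 0.3 -0.6 10 -0.17; -1 0.3 -0.6 13 -0.17; -1 0.3 -0.6 13 -0.17")

```text
clock: 2.65
eef_pos: [0.4347, 0.2772, 0.1171]
tool_rot: [-0.023, 1.0, -0.003, -0.004]
ft_force: [0.6, -0.9, 0.7]
grip_width: 0.0853
grasp_force: 0.0
```

Run:
```python
from h import *
o,c,im=shot('w2');M=R.from_quat(o['tool_rot']).as_matrix();print(o['clock'],o['eef_pos'],M[:,1].round(3))
cv2.imwrite('pics/w2.png',cv2.convertScaleAbs(im[:,:,::-1],alpha=2,beta=10))
y=np.array([-.055,.998,0]);x=np.array([.998,.055,0]);p=np.array([.4375,.281,.01])
for a,b,z in [(0,0,.124),(12,30,.09),(-12,30,.09),(12,-30,.09),(-12,-30,.09)]:print(proj(c,p+x*a/1e3+y*b/1e3+[0,0,z]).round())
```

```text
2.65 [0.43470716 0.27723582 0.11708314] [-0.046  0.999 -0.005]
[327. 333.]
[386. 316.]
[388. 272.]
[266. 317.]
[263. 273.]
```

View pics/w2.png

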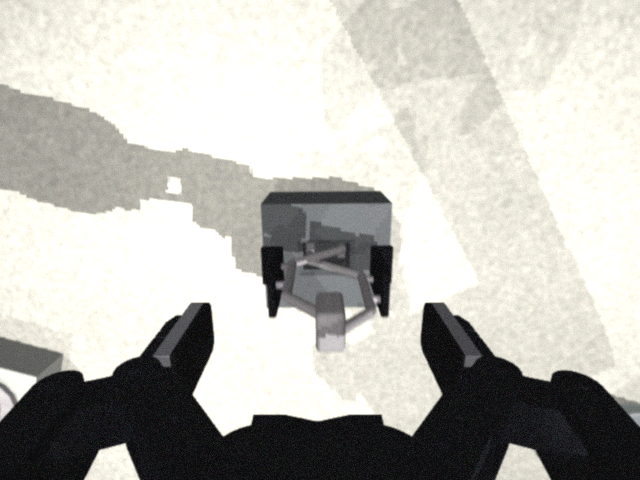

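Emit:
send_rows(motion="-1 0 0 0 0; -1 0 0 0 0; -1 0 0 0 0")

```text
clock: 3.0
eef_pos: [0.4391, 0.2804, 0.1233]
tool_rot: [-0.024, 1.0, 0.001, 0.002]
ft_force: [0.4, 0.8, 0.2]
grip_width: 0.0852
grasp_force: 0.0
```

Emit:
send_rows(motion="-1 0 0 2 0; -1 0 0 4 0; -1 0 0 5 0; -1 0 0 5 0; -1 0 0 5 0")

```text
clock: 3.5
eef_pos: [0.4384, 0.2799, 0.072]
tool_rot: [-0.025, 1.0, 0.0, 0.0]
ft_force: [0.5, -0.6, 0.8]
grip_width: 0.0854
grasp_force: 0.0
```

Emit:
send_rows(motion="-1 0 0 0 0; -1 0 0 0 0; -1 0 0 0 0")

```text
clock: 3.8
eef_pos: [0.4383, 0.2799, 0.072]
tool_rot: [-0.025, 1.0, 0.0, 0.001]
ft_force: [-0.7, 0.1, -0.1]
grip_width: 0.0854
grasp_force: 0.0
```

Emit:
send_rows(motion="-1 0.05 0.12 0.8 0; -0.5 0.05 0.12 0.8 0; -0.5 0.05 0.12 0.8 0; -0.5 0.05 0.12 0.8 0; -0.5 0.05 0.12 0.8 0")

```text
clock: 4.3
eef_pos: [0.4374, 0.2808, 0.0633]
tool_rot: [-0.025, 1.0, 0.0, 0.0]
ft_force: [-0.2, 0.5, 0.6]
grip_width: 0.0641
grasp_force: 0.0
```

Emit:
send_rows(motion="-0.3 0 0 0 0; -0.3 0 0 0 0; -0.3 0 0 0 0; -0.3 0 0 0 0; -0.3 0 0 0 0")

```text
clock: 4.8
eef_pos: [0.4377, 0.2813, 0.0638]
tool_rot: [-0.025, 1.0, 0.001, 0.0]
ft_force: [-0.7, 1.5, 5.3]
grip_width: 0.0557
grasp_force: 8.5
```

Emit:
send_rows(motion="-0.26 0 0 0 0; -0.26 0 0 0 0; -0.26 0 0 -0.5 0; -0.26 0 0 -1 0; -0.26 0 0 -1.5 0")

```text
clock: 5.3
eef_pos: [0.4368, 0.2802, 0.078]
tool_rot: [-0.025, 1.0, -0.001, -0.001]
ft_force: [-0.6, -0.4, -1.9]
grip_width: 0.0541
grasp_force: 10.4
```

Emit:
send_rows(motion="-0.26 0 0 -1 0; -0.26 0 0 -2 0; -0.26 0 0 -4 0; -0.26 0 0 -6.5 0; -0.26 0 0 -9 0")

```text
clock: 5.8
eef_pos: [0.4372, 0.2805, 0.1698]
tool_rot: [-0.025, 1.0, -0.0, 0.0]
ft_force: [0.1, 0.2, -1.8]
grip_width: 0.054
grasp_force: 10.4
```

Emit:
send_rows(motion="-0.26 0 0 -1 0; -0.26 0 0 -1 0; -0.26 0 0 -1 0; -0.26 0 0 -1 0; -0.26 0 0 -1 0")

```text
clock: 6.3
eef_pos: [0.4366, 0.2803, 0.1769]
tool_rot: [-0.025, 1.0, -0.001, -0.001]
ft_force: [0.3, 0.0, -1.9]
grip_width: 0.0543
grasp_force: 10.4
```

Run:
```python
from h import *
o,c,im=shot('w3');print(o['eef_pos'])
cv2.imwrite('pics/w3.png',cv2.convertScaleAbs(im[:,:,::-1],alpha=2,beta=10))
```

```text
[0.43658709 0.28028892 0.17690543]
```

View pics/w3.png

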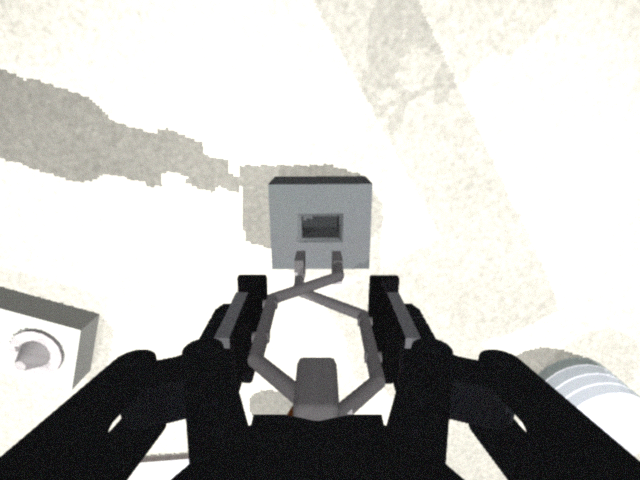

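Tweezers are held upright and centred; the stand pocket is at about (321,227).

Emit:
send_rows(motion="-0.26 -0.6 -2.5 -0.5 0; -0.26 -1.5 -6 -0.5 0; -0.26 -2.4 -10.5 -0.5 0; -0.26 -3.3 -15 -0.5 0; -0.26 -4.3 -19.5 -0.5 0")

```text
clock: 6.85
eef_pos: [0.4897, 0.0866, 0.1828]
tool_rot: [-0.025, 1.0, -0.0, -0.0]
ft_force: [0.2, 1.3, -1.9]
grip_width: 0.0542
grasp_force: 10.4
```

Emit:
send_rows(motion="-0.26 -1 -4.5 0 0.05; -0.26 -2 -9 0 0.12; -0.26 -3 -13.5 0 0.2; -0.26 -4 -16.5 0 0.26; -0.26 -4.7 -18.6 0 0.28")

```text
clock: 7.35
eef_pos: [0.5461, -0.0979, 0.1825]
tool_rot: [0.117, 0.993, -0.0, -0.0]
ft_force: [0.4, 1.1, -0.7]
grip_width: 0.0539
grasp_force: 10.4
```

Emit:
send_rows(motion="-0.26 0 0 0 0; -0.26 0 0 0 0; -0.26 0 0 0 0; -0.26 0 0 0 0; -0.26 0 0 0 0")

```text
clock: 7.85
eef_pos: [0.5458, -0.0943, 0.1834]
tool_rot: [0.114, 0.993, 0.0, -0.0]
ft_force: [-0.9, 0.3, -1.1]
grip_width: 0.0543
grasp_force: 10.4
```

Run:
```python
from h import *
m=vision.camera_model('wrist')
o,c,im=shot('w4');print(o['eef_pos'],R.from_quat(o['tool_rot']).as_matrix()[:,1])
cv2.imwrite('pics/w4.png',cv2.convertScaleAbs(im[:,:,::-1],alpha=1.6,beta=0))
for t in ['carrier','rack']: print(t,[(np.round(d['rect']).tolist(),round(d['conf'],2),unproj(c,*d['rect'][:2],.045).round(4)) for d in boxes_of('wrist',t)[:3]])
```

```text
[ 0.5457978  -0.094293    0.18341597] [2.27151007e-01 9.73859546e-01 7.08658785e-05]
carrier [([320.0, 217.0, 54.0, 58.0], 0.95, array([ 0.5406, -0.0908,  0.045 ])), ([319.0, 337.0, 164.0, 173.0], 0.69, array([ 0.6495, -0.117 ,  0.045 ]))]
rack [([396.0, 216.0, 232.0, 99.0], 0.6, array([ 0.5539, -0.0314,  0.045 ])), ([345.0, 333.0, 103.0, 164.0], 0.31, array([ 0.65 , -0.093,  0.045]))]
```

View pics/w4.png

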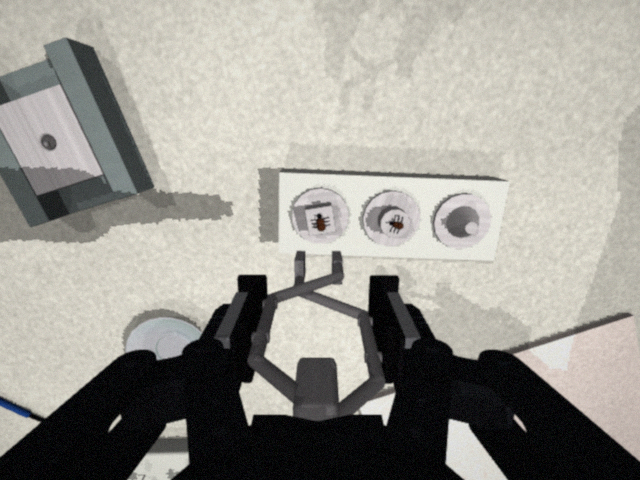

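Square carrier at about (320,217) with jaws just above it in line, the stage carriage socket at (48,142).

Run:
```python
from h import *
im=cv2.imread('pics/w4.png')
a=cv2.resize(im[180:280,270:370],None,fx=6,fy=6,interpolation=cv2.INTER_CUBIC)
cv2.imwrite('pics/w4c.png',cv2.convertScaleAbs(a,alpha=.8,beta=-10))
```

```text
(no output)
```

View pics/w4c.png

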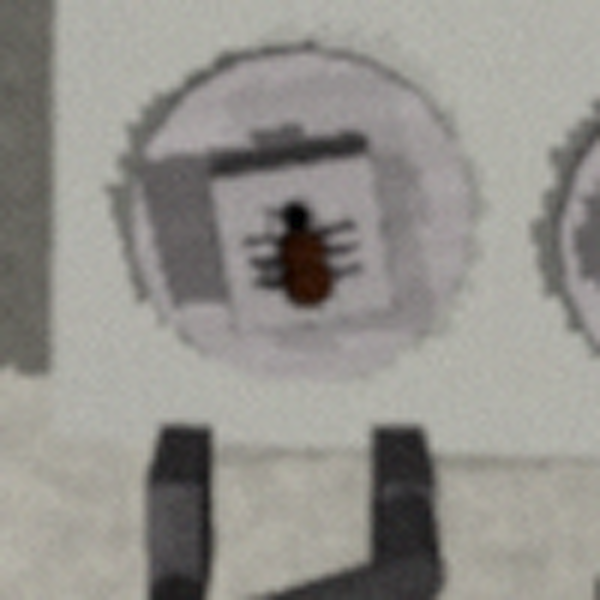

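Run:
```python
from h import *
o=bot.get_obs();c=cam('wrist',o);M=R.from_quat(o['tool_rot']).as_matrix();e=o['eef_pos']
tl=lambda p:((M.T@(p-e))*1000).round(1)
C=[unproj(c,270+a/6,180+b/6,.048) for a,b in [(212,175),(368,155),(392,310),(240,330)]]
for p in C:print(tl(p))
print('centre',tl(np.mean(C,0)),np.mean(C,0))
f=[unproj(c,270+a/6,180+b/6,.034) for a,b in [(127,225),(475,225),(305,45),(305,378)]]
print('flange',tl((f[0]+f[1])/2),tl((f[2]+f[3])/2),f[1]-f[0])
for a in (162,212,375,425):print('jaw',tl(unproj(c,270+a/6,180+427/6,e[2]-.0537)))
print('pred jaw edge px (centre y=0)',[proj(c,e+M@np.array([.007,s*.013,.0537])).round(1) for s in (-1,1)])
print('stage sock',unproj(c,48,142,.034))
```

```text
[ 12.6  -9.6 135.5]
[ 15.3  10.9 135.5]
[ -6.   14.5 135.5]
[ -8.8  -6.  135.5]
centre [  3.3   2.4 135.5] [ 0.543334   -0.09161445  0.048     ]
flange [  2.3   2.3 149.5] [  3.6   2.8 149.5] [0.01104896 0.04739818 0.        ]
jaw [  6.4 -12.1  53.7]
jaw [ 6.4 -7.2 53.7]
jaw [ 6.5  8.6 53.7]
jaw [ 6.5 13.4 53.7]
pred jaw edge px (centre y=0) [array([295.4, 250.3]), array([340.2, 250.3])]
stage sock [ 0.43599322 -0.2869277   0.034     ]
```

Emit:
send_rows(motion="-0.26 0.2 0.1 1.5 -0.08; -0.26 0.35 0.18 3.5 -0.15; -0.05 0.35 0.18 5.5 -0.15; -0.05 0.35 0.18 6.5 -0.15; -0.05 0.35 0.18 6.5 -0.15")

```text
clock: 8.5
eef_pos: [0.5417, -0.0924, 0.1168]
tool_rot: [0.04, 0.999, 0.0, -0.002]
ft_force: [0.3, 0.3, -1.2]
grip_width: 0.0455
grasp_force: 33.9
```

Emit:
send_rows(motion="-0.05 0 0 0 0; -0.05 0 0 0 0; -0.05 0 0 0 0; -0.05 0 0 0 0; -0.05 0 0 0 0")

```text
clock: 9.0
eef_pos: [0.5432, -0.0928, 0.1188]
tool_rot: [0.04, 0.999, -0.0, 0.0]
ft_force: [0.2, -0.5, -0.9]
grip_width: 0.0456
grasp_force: 33.9
```

Run:
```python
from h import *
o,c,im=shot('w5');M=R.from_quat(o['tool_rot']).as_matrix();e=o['eef_pos'];print(o['clock'],e,M[:,1].round(3),o['ft_force'],o['grasp_force'])
print('pred jaw near edges',[proj(c,e+M@np.array([.0065,s*.0165+.0006,.0537])).round(1) for s in (-1,1)])
h=np.array([.5433,-.0916,.048]);print('head in tool mm',(M.T@(h-e)*1000).round(1),proj(c,h))
cv2.imwrite('pics/w5c.png',cv2.resize(cv2.convertScaleAbs(im[180:330,220:420,::-1],alpha=1.4),None,fx=4,fy=4,interpolation=cv2.INTER_CUBIC))
```

```text
9.0 [ 0.54323925 -0.09282211  0.11877558] [ 0.081  0.997 -0.   ] [ 0.18128289 -0.45310624 -0.90984158] 33.897154312580824
pred jaw near edges [array([290.5, 251.2]), array([347.3, 251.2])]
head in tool mm [ 0.1  1.2 70.8] [319.70795208 251.67812361]
```

View pics/w5c.png

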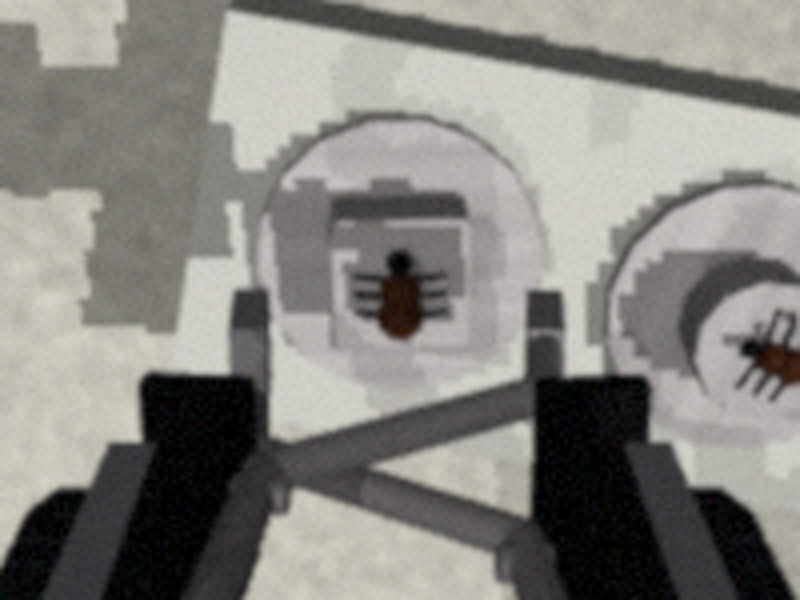

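Jaws straddle the head squarely (head centre (400,282), jaw centre column 398 in the crop).

Emit:
send_rows(motion="-0.05 0.1 0.02 0.8 0; -0.05 0.1 0.02 1.6 0; -0.05 0.1 0.02 2.2 0; -0.05 0.1 0.02 2.6 0; -0.05 0.1 0.02 2.8 0")

```text
clock: 9.55
eef_pos: [0.5415, -0.0924, 0.0894]
tool_rot: [0.04, 0.999, 0.0, -0.001]
ft_force: [0.1, 0.1, -2.1]
grip_width: 0.0455
grasp_force: 33.8
```

Emit:
send_rows(motion="-0.05 0 0 0 0; -0.05 0 0 0 0; -0.05 0 0 0 0")

```text
clock: 9.85
eef_pos: [0.5423, -0.0925, 0.0907]
tool_rot: [0.04, 0.999, -0.0, 0.0]
ft_force: [-0.6, 0.2, -0.9]
grip_width: 0.0453
grasp_force: 33.8
```

Emit:
send_rows(motion="-0.15 0 0 0 0; -0.27 0 0 0 0; -0.27 0 0 0 0; -0.27 0 0 0 0; -0.27 0 0 0 0")

```text
clock: 10.35
eef_pos: [0.5419, -0.0924, 0.0903]
tool_rot: [0.04, 0.999, 0.0, -0.0]
ft_force: [0.5, -0.2, -1.9]
grip_width: 0.0542
grasp_force: 8.3
```

Emit:
send_rows(motion="-0.27 0 0 -0.5 0; -0.27 0 0 -1.5 0; -0.27 0 0 -3 0; -0.27 0 0 -5 0; -0.27 0 0 -7 0")

```text
clock: 10.85
eef_pos: [0.5421, -0.0925, 0.1618]
tool_rot: [0.04, 0.999, -0.0, 0.0]
ft_force: [0.7, -0.1, -2.2]
grip_width: 0.0545
grasp_force: 8.3
```

Emit:
send_rows(motion="-0.27 0 0 -2 0; -0.27 0 0 -2 0; -0.27 0 0 -2 0; -0.27 0 0 -2 0; -0.27 0 0 -2 0")

```text
clock: 11.35
eef_pos: [0.5411, -0.0923, 0.179]
tool_rot: [0.04, 0.999, 0.0, -0.001]
ft_force: [-0.7, -1.0, -2.0]
grip_width: 0.0543
grasp_force: 8.3
```

Emit:
send_rows(motion="-0.27 0.7 -2.5 0 0; -0.27 1.8 -7 0 0; -0.27 3 -12 0 0; -0.27 4.2 -16.5 0 0; -0.27 5 -19.8 0 0")

```text
clock: 11.85
eef_pos: [0.4744, -0.2881, 0.1793]
tool_rot: [0.041, 0.999, 0.0, -0.001]
ft_force: [0.4, 0.9, -3.0]
grip_width: 0.0542
grasp_force: 8.3
```

Emit:
send_rows(motion="-0.27 0 0 0 0; -0.27 0 0 0 0; -0.27 0 0 0 0; -0.27 0 0 0 0; -0.27 0 0 0 0")

```text
clock: 12.35
eef_pos: [0.4766, -0.2847, 0.1802]
tool_rot: [0.039, 0.999, 0.0, -0.0]
ft_force: [-0.1, 0.4, -1.9]
grip_width: 0.0544
grasp_force: 8.3
```

Run:
```python
from h import *
o,c,im=shot('w6');M=R.from_quat(o['tool_rot']).as_matrix();e=o['eef_pos'];print(o['clock'],e,M[:,1].round(3))
print('sock pred px',proj(c,[.436,-.287,.034]))
cv2.imwrite('pics/w6c.png',cv2.resize(cv2.convertScaleAbs(im[60:285,170:470,::-1],alpha=1.6),None,fx=2.6,fy=2.6,interpolation=cv2.INTER_CUBIC))
```

```text
12.35 [ 0.4766326  -0.28466062  0.18023637] [0.079 0.997 0.   ]
sock pred px [310.65273341 172.36942366]
```

View pics/w6c.png

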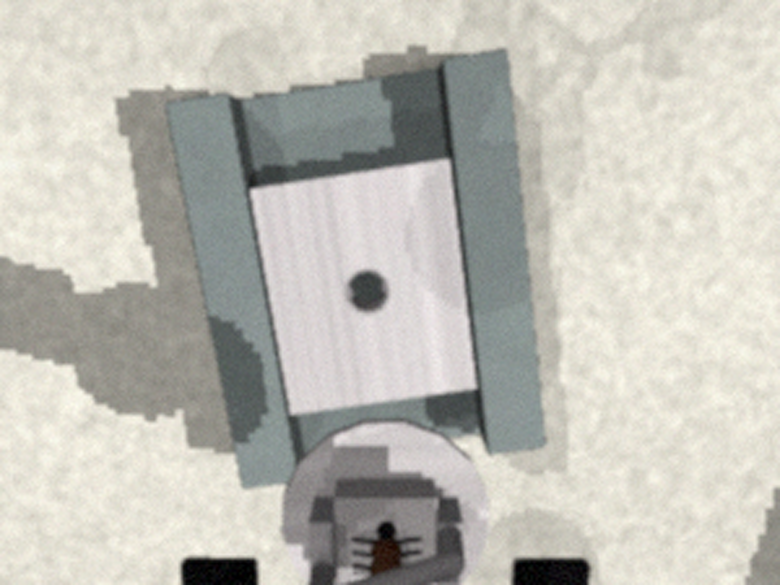

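Carrier is held level; socket at crop (367,291) = px (311.2,171.9); flange centre column 318.5, near edge row 221.5.

Run:
```python
from h import *
o=bot.get_obs();c=cam('wrist',o);M=R.from_quat(o['tool_rot']).as_matrix();e=o['eef_pos'];print(e)
s=unproj(c,311.2,171.9,.034);t=lambda p:(M.T@(p-e)*1000).round(1)
print('sock',s,t(s))
print('flange near edge tool',t(unproj(c,318.5,221.5,e[2]-.0565)),'L',t(unproj(c,170+283/2.6,60+508/2.6,e[2]-.0565)),'R',t(unproj(c,170+489/2.6,60+508/2.6,e[2]-.0565)))
```

```text
[ 0.47661876 -0.28481359  0.18030771]
sock [ 0.4356762 -0.2866994  0.034    ] [ 40.7  -5.1 146.3]
flange near edge tool [23.6  0.3 56.5] L [  2.9 -23.1  56.5] R [ 2.9 23.8 56.5]
```

Emit:
send_rows(motion="-0.27 1.5 -0.2 0.5 0; -0.27 3.5 -0.5 2 0; -0.27 4.1 -0.55 4 0; -0.27 4.1 -0.55 5.6 0; -0.27 4.1 -0.55 6.2 0")

```text
clock: 12.9
eef_pos: [0.4339, -0.2869, 0.1169]
tool_rot: [0.04, 0.999, 0.001, -0.001]
ft_force: [0.1, 0.6, -1.5]
grip_width: 0.054
grasp_force: 8.3
```

Emit:
send_rows(motion="-0.27 0 0 0 0; -0.27 0 0 0 0; -0.27 0 0 0 0; -0.27 0 0 0 0")

```text
clock: 13.3
eef_pos: [0.4356, -0.2883, 0.1191]
tool_rot: [0.04, 0.999, -0.0, 0.001]
ft_force: [-0.4, -1.0, -2.1]
grip_width: 0.0543
grasp_force: 8.3
```

Run:
```python
from h import *
o=bot.get_obs();M=R.from_quat(o['tool_rot']).as_matrix();e=o['eef_pos'];print(e,M[:,0].round(3))
print('remaining shift mm',(M.T@(np.array([.4357,-.2867,.0945])-e)*1000-np.array([-.2,.35,0])).round(2), o['ft_force'])
```

```text
[ 0.43556577 -0.28826346  0.11914962] [-0.997  0.08  -0.001]
remaining shift mm [ 0.23  1.24 24.65] [-0.43931188 -1.00297275 -2.11532462]
```

Emit:
send_rows(motion="-0.27 0 0.12 0.3 0; -0.27 0 0.12 0.6 0; -0.27 0 0.12 0.8 0; -0.27 0 0.12 1 0; -0.27 0 0.12 1.1 0")

```text
clock: 13.8
eef_pos: [0.4348, -0.2867, 0.107]
tool_rot: [0.04, 0.999, 0.0, -0.0]
ft_force: [0.6, 0.1, -1.2]
grip_width: 0.0543
grasp_force: 8.3
```

Emit:
send_rows(motion="-0.27 0 0 0.1 0; -0.27 0 0 0.2 0; -0.27 0 0 0.3 0; -0.27 0 0 0.3 0")

```text
clock: 14.2
eef_pos: [0.4349, -0.2868, 0.1043]
tool_rot: [0.04, 0.999, -0.0, -0.0]
ft_force: [-0.6, -0.4, -1.0]
grip_width: 0.0544
grasp_force: 8.3
```

Emit:
send_rows(motion="-0.27 0 0 0.1 0; -0.27 0 0 0.2 0; -0.27 0 0 0.3 0; -0.27 0 0 0.4 0; -0.27 0 0 0.4 0")

```text
clock: 14.7
eef_pos: [0.4348, -0.2867, 0.1]
tool_rot: [0.04, 0.999, 0.0, -0.0]
ft_force: [-0.8, -0.3, -1.6]
grip_width: 0.0543
grasp_force: 8.3
```

Emit:
send_rows(motion="-0.27 0 0 0.1 0; -0.27 0 0 0.2 0; -0.27 0 0 0.3 0; -0.27 0 0 0.3 0")

```text
clock: 15.1
eef_pos: [0.4348, -0.2867, 0.097]
tool_rot: [0.04, 0.999, 0.0, -0.0]
ft_force: [0.2, -0.6, -1.3]
grip_width: 0.0544
grasp_force: 8.3
```

Run:
```python
from h import *
o,c,im=shot('w7');print(o['eef_pos'],o['ft_force'])
a=cv2.imread('pics/w6.png');b=im[:,:,::-1].copy()
# template: flange+head region as held in w6
for n,(r0,r1,c0,c1) in {'flange+head':(215,275,270,365),'head':(240,275,293,345)}.items():
    t=a[r0:r1,c0:c1]; r=cv2.matchTemplate(b[r0-40:r1+40,c0-40:c1+40],t,cv2.TM_CCOEFF_NORMED);_,v,_,l=cv2.minMaxLoc(r);print(n,round(v,2),l[0]-40,l[1]-40)
for t in ['carrier','stage','jaws']:print(t,[(np.round(d['rect'],1).tolist(),round(d['conf'],2)) for d in boxes_of('wrist',t)[:2]])
print('col318 rows w6/now'); 
for q in (a,b): print(q[195:262:2,318].mean(1).round().astype(int).tolist())
```

```text
[ 0.43475564 -0.28667495  0.09699119] [ 0.20556746 -0.6211533  -1.27495324]
flange+head 0.7 0 0
head 0.96 0 0
carrier [([309.8, 243.9, 190.1, 209.0], 0.72), ([316.5, 260.8, 77.7, 77.8], 0.57)]
stage [([310.6, 243.5, 186.2, 206.4], 0.74)]
jaws [([318.0, 338.1, 160.6, 170.5], 0.92)]
col318 rows w6/now
[134, 134, 133, 133, 137, 134, 137, 133, 135, 131, 85, 82, 82, 66, 125, 127, 129, 130, 105, 83, 83, 86, 85, 81, 69, 47, 44, 49, 61, 77, 80, 81, 75, 14]
[52, 52, 57, 124, 136, 138, 136, 138, 136, 129, 126, 128, 106, 65, 130, 133, 131, 129, 86, 82, 83, 84, 80, 82, 76, 48, 52, 48, 64, 76, 85, 88, 78, 10]
```

Emit:
send_rows(motion="-0.27 0 0 0.1 0; -0.27 0 0 0.1 0; -0.27 0 0 0.2 0; -0.27 0 0 0.2 0")

```text
clock: 15.7
eef_pos: [0.4349, -0.2867, 0.0952]
tool_rot: [0.04, 0.999, 0.0, -0.0]
ft_force: [-0.4, -1.3, -1.6]
grip_width: 0.0542
grasp_force: 8.3
```

Emit:
send_rows(motion="-0.27 0 0 0.1 0; -0.27 0 0 0.1 0; -0.27 0 0 0.1 0")

```text
clock: 16.0
eef_pos: [0.4349, -0.2868, 0.0942]
tool_rot: [0.04, 0.999, -0.0, -0.0]
ft_force: [-1.9, -0.6, -1.3]
grip_width: 0.054
grasp_force: 8.3
```

Emit:
send_rows(motion="-0.27 0 0 0.1 0; -0.27 0 0 0.1 0; -0.27 0 0 0.1 0")

```text
clock: 16.3
eef_pos: [0.4352, -0.2869, 0.0937]
tool_rot: [0.04, 0.999, -0.0, 0.0]
ft_force: [-0.0, 0.4, 1.7]
grip_width: 0.0546
grasp_force: 8.3
```

Emit:
send_rows(motion="-0.27 0 0 0.1 0; -0.27 0 0 0.1 0; -0.27 0 0 0.1 0")

```text
clock: 16.6
eef_pos: [0.4353, -0.287, 0.0926]
tool_rot: [0.04, 0.999, -0.0, 0.0]
ft_force: [-0.1, 0.7, 3.7]
grip_width: 0.0544
grasp_force: 8.3
```

Run:
```python
from h import *
o,c,im=shot('w8');print(o['eef_pos'],o['ft_force'],o['ft_torque'])
a=cv2.imread('pics/w6.png');b=im[:,:,::-1].copy()
for n,(r0,r1,c0,c1) in {'head':(240,275,293,345),'tweezer':(270,400,260,380)}.items():
    t=a[r0:r1,c0:c1]; r=cv2.matchTemplate(b[r0-30:r1+30,c0-30:c1+30],t,cv2.TM_CCOEFF_NORMED);_,v,_,l=cv2.minMaxLoc(r);print(n,round(v,2),l[0]-30,l[1]-30)
print(b[195:262:2,318].mean(1).round().astype(int).tolist())
# plate near edge: predicted rows
M=R.from_quat(o['tool_rot']).as_matrix();e=o['eef_pos']
for z in (.0565,):print('flange near edge pred',proj(c,e+M@np.array([.0238,.0003,z])))
xs=np.array([-.997,.08,0])
for d in (.03,.035,.04,.06):print(d,proj(c,np.array([.4357,-.2867,.034])+xs*d).round(1))
print(b[60:240:3,312].mean(1).round().astype(int).tolist())
```

```text
[ 0.43527232 -0.28695863  0.09263811] [-0.14808856  0.73339945  3.65502974] [-0.00527924  0.09593411 -0.00648356]
head 0.96 0 0
tweezer 0.88 0 0
[49, 53, 51, 111, 141, 142, 136, 138, 138, 140, 137, 128, 123, 70, 139, 137, 132, 122, 108, 96, 81, 83, 84, 81, 67, 50, 52, 49, 65, 76, 81, 88, 78, 10]
flange near edge pred [318.41687587 221.16684535]
0.03 [318.4 210.4]
0.035 [318.4 201.8]
0.04 [318.4 193.1]
0.06 [318.5 157. ]
[131, 132, 135, 131, 128, 131, 131, 130, 132, 133, 129, 129, 132, 132, 128, 125, 128, 131, 137, 131, 134, 136, 147, 144, 139, 135, 135, 134, 129, 85, 73, 83, 82, 83, 85, 87, 84, 82, 83, 84, 84, 82, 51, 55, 48, 47, 43, 68, 126, 131, 129, 131, 134, 127, 103, 141, 135, 78, 81, 83]
```

Emit:
send_rows(motion="-0.27 0 0 0.1 0; -0.27 0 0 0.1 0; -0.27 0 0 0.1 0")

```text
clock: 16.95
eef_pos: [0.4351, -0.2868, 0.0913]
tool_rot: [0.04, 0.999, -0.0, 0.0]
ft_force: [0.0, -0.8, 4.4]
grip_width: 0.0543
grasp_force: 8.3
```

Emit:
send_rows(motion="-0.27 0 0 0.1 0; -0.27 0 0 0.1 0; -0.27 0 0 0.1 0")

```text
clock: 17.25
eef_pos: [0.4354, -0.2869, 0.091]
tool_rot: [0.04, 0.999, -0.0, 0.001]
ft_force: [-1.4, 0.6, 7.4]
grip_width: 0.0542
grasp_force: 8.3
```

Emit:
send_rows(motion="-0.27 0 0 0.1 0; -0.27 0 0 0.1 0; -0.27 0 0 0.1 0")

```text
clock: 17.55
eef_pos: [0.4359, -0.2871, 0.0907]
tool_rot: [0.04, 0.999, -0.0, 0.001]
ft_force: [-1.0, 1.0, 11.2]
grip_width: 0.0542
grasp_force: 8.3
```

Emit:
send_rows(motion="-0.27 0 0 0.1 0; -0.27 0 0 0.1 0; -0.27 0 0 0.1 0")

```text
clock: 17.85
eef_pos: [0.4363, -0.2873, 0.0901]
tool_rot: [0.04, 0.999, -0.001, 0.002]
ft_force: [-0.7, 1.3, 12.2]
grip_width: 0.0542
grasp_force: 8.3
```

Run:
```python
from h import *
o,c,im=shot('w9');print(o['eef_pos'],o['ft_force'])
a=cv2.imread('pics/w6.png');b=im[:,:,::-1].copy()
f=lambda q:cv2.resize(cv2.cvtColor(q,cv2.COLOR_BGR2GRAY),None,fx=4,fy=4,interpolation=cv2.INTER_CUBIC)
A,B=f(a),f(b)
for n,(r0,r1,c0,c1) in {'head':(240,275,293,345),'beetle':(258,275,300,335),'block':(355,410,290,345),'padL':(275,380,235,270),'padR':(275,380,368,402),'flange edge':(215,240,285,355)}.items():
    t=A[4*r0:4*r1,4*c0:4*c1]; r=cv2.matchTemplate(B[4*r0-40:4*r1+40,4*c0-40:4*c1+40],t,cv2.TM_CCOEFF_NORMED);_,v,_,l=cv2.minMaxLoc(r);print(n,round(v,2),(l[0]-40)/4,(l[1]-40)/4)
for n in ['scene','side']:
    vision.camera(n);c=cam(n)
    print(n,[(np.round(d['rect'],1).tolist(),round(d['conf'],2)) for d in boxes_of(n,'carrier')[:2]],proj(c,[.4357,-.2867,.034+.012]),proj(c,[.4357,-.2867,.046+.01]))
```

```text
[ 0.43631085 -0.28727509  0.09009997] [-0.72796912  1.28129012 12.20346349]
head 0.95 0.25 -0.5
beetle 0.97 0.25 -0.25
block 0.94 1.25 3.5
padL 0.94 -0.5 1.5
padR 0.94 0.75 0.0
flange edge 0.38 1.5 -0.5
scene [([201.2, 178.7, 21.7, 14.0], 0.77), ([201.1, 183.6, 57.3, 58.4], 0.16)] [198.58054524 174.58047095] [197.75444168 171.7067641 ]
side [([224.4, 431.5, 38.6, 38.0], 0.81)] [226.4315825 423.5891153] [225.67184479 418.0313482 ]
```

Emit:
send_rows(motion="-0.27 0 0 0.1 0; -0.27 0 0 0.1 0; -0.27 0 0 0.1 0")

```text
clock: 18.4
eef_pos: [0.4365, -0.2873, 0.0893]
tool_rot: [0.04, 0.999, -0.001, 0.002]
ft_force: [-0.0, 2.4, 12.6]
grip_width: 0.0544
grasp_force: 8.3
```

Emit:
send_rows(motion="-0.27 0 0 0.1 0; -0.27 0 0 0.1 0; -0.27 0 0 0.1 0")

```text
clock: 18.7
eef_pos: [0.4367, -0.2874, 0.0886]
tool_rot: [0.04, 0.999, -0.001, 0.002]
ft_force: [-1.1, 1.7, 14.4]
grip_width: 0.0541
grasp_force: 8.3
```

Run:
```python
from h import *
o,c,im=shot('w10');print(o['eef_pos'],o['ft_force'])
a=cv2.imread('pics/w6.png');b=im[:,:,::-1].copy()
f=lambda q:cv2.resize(cv2.cvtColor(q,cv2.COLOR_BGR2GRAY),None,fx=4,fy=4,interpolation=cv2.INTER_CUBIC)
A,B=f(a),f(b)
for n,(r0,r1,c0,c1) in {'head':(240,275,293,345),'block':(355,410,290,345)}.items():
    t=A[4*r0:4*r1,4*c0:4*c1]; r=cv2.matchTemplate(B[4*r0-40:4*r1+40,4*c0-40:4*c1+40],t,cv2.TM_CCOEFF_NORMED);_,v,_,l=cv2.minMaxLoc(r);print(n,round(v,2),(l[0]-40)/4,(l[1]-40)/4)
s=vision.camera('side');cv2.imwrite('pics/s10.png',s[:,:,::-1]);q=cv2.imread('pics/side.png')
g0=cv2.cvtColor(q,cv2.COLOR_BGR2GRAY);g1=cv2.cvtColor(s,cv2.COLOR_RGB2GRAY)
C=cam('side')
p=np.array([.4357,-.2867,.034])
print('hole pred',proj(C,p)); 
v=np.array([-.07,-.997,0])
for nm,z in [('flange bottom front',.034),('flange top front',.038)]:print(nm,proj(C,np.array([.4357,-.2867-.024,z])))
print('hole min',np.unravel_index(np.argmin(g0[420:442,214:240]),(22,26)))
for col in (212,218,226,234): print(col,'\n',g0[404:458,col].tolist(),'\n',g1[404:458,col].tolist())
```

```text
[ 0.43672041 -0.28741673  0.08859985] [-1.10889982  1.73353581 14.40124508]
head 0.94 0.5 -0.25
block 0.93 1.5 6.5
hole pred [227.32651593 430.13588992]
flange bottom front [225.80234448 446.91758383]
flange top front [225.49020873 444.73114936]
hole min (np.int64(11), np.int64(8))
212 
 [61, 64, 66, 62, 61, 67, 62, 62, 81, 81, 94, 95, 92, 93, 97, 95, 101, 92, 92, 91, 87, 90, 95, 96, 94, 94, 90, 90, 92, 96, 93, 90, 88, 83, 91, 91, 89, 87, 97, 88, 94, 93, 86, 89, 95, 93, 88, 88, 95, 86, 69, 65, 63, 58] 
 [22, 19, 11, 6, 16, 12, 13, 22, 11, 13, 21, 11, 24, 16, 13, 19, 17, 25, 5, 8, 16, 3, 14, 18, 70, 127, 123, 120, 88, 91, 95, 93, 98, 120, 116, 113, 113, 119, 112, 100, 105, 106, 101, 107, 109, 107, 100, 105, 104, 102, 84, 73, 69, 68]
218 
 [60, 62, 65, 61, 59, 60, 60, 57, 86, 97, 97, 94, 91, 96, 96, 100, 100, 95, 91, 93, 91, 94, 90, 99, 97, 98, 85, 96, 98, 97, 89, 93, 85, 90, 91, 92, 90, 95, 87, 94, 91, 92, 93, 94, 96, 92, 90, 97, 98, 87, 60, 59, 66, 67] 
 [20, 7, 12, 10, 8, 9, 12, 20, 16, 16, 12, 15, 14, 14, 19, 15, 22, 52, 13, 5, 6, 11, 13, 13, 65, 104, 96, 92, 92, 96, 85, 92, 92, 88
[... 338 characters left out ...]
 77, 78, 78, 81, 89, 88, 87, 88, 88, 87, 85, 91, 90, 85, 37, 2, 12, 3, 10, 12, 5, 53, 88, 92, 93, 93, 90, 90, 92, 89, 92, 84, 96, 106, 107, 105, 111, 106, 112, 100, 97, 99, 114, 182, 168, 96, 130, 127, 125, 125, 122]
234 
 [61, 61, 60, 66, 60, 62, 80, 96, 89, 89, 95, 96, 96, 99, 97, 100, 91, 93, 98, 94, 93, 93, 96, 97, 93, 96, 99, 96, 94, 88, 85, 91, 95, 92, 90, 95, 91, 96, 94, 90, 95, 92, 93, 88, 91, 92, 95, 88, 62, 63, 65, 60, 63, 63] 
 [124, 123, 125, 120, 127, 120, 118, 199, 183, 185, 166, 182, 159, 138, 117, 106, 94, 99, 91, 64, 57, 42, 40, 45, 73, 77, 102, 129, 128, 149, 154, 154, 160, 187, 185, 185, 184, 185, 143, 74, 73, 106, 188, 180, 175, 185, 176, 90, 124, 123, 124, 122, 123, 123]
```

Emit:
send_rows(motion="-0.15 0 0 0 0; -0.08 0 0 0 0; -0.08 0 0 0 0; -0.08 0 0 0 0; -0.08 0 0 0 0")

```text
clock: 19.3
eef_pos: [0.4364, -0.2869, 0.0878]
tool_rot: [0.04, 0.999, -0.0, 0.002]
ft_force: [0.3, 1.6, 10.1]
grip_width: 0.0469
grasp_force: 34.2
```

Emit:
send_rows(motion="-0.08 0 0 0.1 0; -0.08 0 0 0.1 0; -0.08 0 0 0.1 0")

```text
clock: 19.6
eef_pos: [0.4367, -0.287, 0.0877]
tool_rot: [0.04, 0.999, -0.0, 0.002]
ft_force: [-1.3, 3.7, 15.1]
grip_width: 0.0467
grasp_force: 33.9
```

Emit:
send_rows(motion="-0.08 0 0 0.1 0; -0.08 0 0 0.1 0; -0.08 0 0 0.1 0")

```text
clock: 19.9
eef_pos: [0.4369, -0.2871, 0.0876]
tool_rot: [0.04, 0.999, -0.001, 0.003]
ft_force: [-1.8, 3.4, 20.9]
grip_width: 0.0468
grasp_force: 33.6
```

Emit:
send_rows(motion="-0.08 0 0 0.1 0; -0.08 0 0 0.1 0; -0.08 0 0 0.1 0")

```text
clock: 20.2
eef_pos: [0.4371, -0.2872, 0.0875]
tool_rot: [0.04, 0.999, -0.001, 0.003]
ft_force: [-3.3, 5.1, 26.3]
grip_width: 0.0467
grasp_force: 33.3
```

```bash
cat > chk.py <<'E'
from h import *
o,c,im=shot('wk');print(o['clock'],o['eef_pos'],o['ft_force'])
a=cv2.imread('pics/w6.png');b=im[:,:,::-1].copy()
f=lambda q:cv2.resize(cv2.cvtColor(q,cv2.COLOR_BGR2GRAY),None,fx=4,fy=4,interpolation=cv2.INTER_CUBIC)
A,B=f(a),f(b)
for n,(r0,r1,c0,c1) in {'head':(240,275,293,345),'block':(355,410,290,345)}.items():
    t=A[4*r0:4*r1,4*c0:4*c1]; r=cv2.matchTemplate(B[4*r0-60:4*r1+60,4*c0-60:4*c1+60],t,cv2.TM_CCOEFF_NORMED);_,v,_,l=cv2.minMaxLoc(r);print(n,round(v,2),(l[0]-60)/4,(l[1]-60)/4)
s=vision.camera('side');cv2.imwrite('pics/sk.png',s[:,:,::-1])
g1=cv2.cvtColor(s,cv2.COLOR_RGB2GRAY);g0=cv2.imread('pics/s10.png',0)
for col in (230,234,238): print(col,g0[432:455,col].tolist(),g1[432:455,col].tolist())
E
python3 chk.py
```

```text
20.2 [ 0.43713489 -0.28723814  0.08753669] [-3.28651168  5.09676762 26.26095995]
head 0.83 0.5 -0.5
block 0.94 0.25 6.0
230 [86, 84, 79, 70, 65, 81, 98, 104, 102, 116, 203, 185, 117, 89, 89, 118, 184, 178, 180, 130, 92, 131, 125] [93, 90, 89, 85, 55, 80, 78, 81, 75, 105, 200, 182, 124, 95, 94, 118, 186, 182, 182, 129, 92, 125, 124]
234 [128, 149, 154, 154, 160, 187, 184, 184, 183, 184, 142, 74, 73, 106, 187, 180, 175, 185, 176, 90, 123, 123, 124] [127, 150, 151, 159, 163, 160, 160, 161, 189, 182, 145, 71, 74, 118, 189, 184, 178, 184, 175, 91, 125, 119, 124]
238 [160, 152, 155, 155, 158, 162, 172, 159, 88, 72, 71, 109, 189, 183, 178, 172, 180, 183, 133, 92, 125, 125, 127] [159, 159, 158, 157, 158, 181, 194, 187, 91, 73, 84, 110, 188, 180, 181, 175, 182, 180, 131, 93, 126, 121, 123]
```

Stiff at 26 N with the flange edge no longer moving, so it is seated. Lifting off with the jaws open.

Emit:
send_rows(motion="-0.05 0 0 -0.3 0; -0.05 0 0 -0.6 0; -0.05 0 0 -1 0; -0.05 0 0 -1.5 0; -0.05 0 0 -2.5 0")

```text
clock: 20.8
eef_pos: [0.434, -0.2863, 0.1075]
tool_rot: [0.04, 0.999, 0.001, -0.001]
ft_force: [-0.1, -0.2, -1.7]
grip_width: 0.0455
grasp_force: 39.3
```

Emit:
send_rows(motion="-0.05 0 0 -1 0; -0.05 0 0 -3 0; -0.05 0 0 -5 0; -0.05 0 0 -7 0; -0.05 0 0 -7 0")

```text
clock: 21.3
eef_pos: [0.4369, -0.2881, 0.182]
tool_rot: [0.04, 0.999, -0.002, 0.003]
ft_force: [0.7, -0.7, -2.0]
grip_width: 0.0455
grasp_force: 39.3
```

Emit:
send_rows(motion="-0.26 0 0 0 0; -0.26 0 0 0 0; -0.26 0 0 0 0; -0.26 0 0 0 0; -0.26 0 0 0 0")

```text
clock: 21.8
eef_pos: [0.4347, -0.2866, 0.1776]
tool_rot: [0.04, 0.999, 0.0, -0.001]
ft_force: [0.1, -0.5, -1.7]
grip_width: 0.0536
grasp_force: 10.5
```

```bash
python3 chk.py
python3 - <<'E'
from h import *
c=cam('wrist',bot.get_obs())
for n in ('wrist','side','scene'):
    if n!='wrist': vision.camera(n)
    print(n,[(np.round(d['rect'],1).tolist(),round(d['conf'],2)) for d in boxes_of(n,'carrier')[:2]], proj(cam(n,bot.get_obs()),[.4357,-.2867,.045]))
E
```

```text
21.8 [ 0.43468257 -0.28658548  0.17764754] [ 0.10956451 -0.47687011 -1.66297073]
head 0.34 -15.0 7.0
block 0.88 0.5 5.0
230 [86, 84, 79, 70, 65, 81, 98, 104, 102, 116, 203, 185, 117, 89, 89, 118, 184, 178, 180, 130, 92, 131, 125] [107, 104, 98, 94, 99, 101, 103, 104, 103, 123, 195, 184, 117, 96, 87, 113, 179, 180, 177, 132, 88, 126, 124]
234 [128, 149, 154, 154, 160, 187, 184, 184, 183, 184, 142, 74, 73, 106, 187, 180, 175, 185, 176, 90, 123, 123, 124] [131, 153, 168, 175, 184, 179, 183, 183, 185, 183, 142, 75, 73, 110, 187, 174, 174, 184, 177, 94, 120, 120, 120]
238 [160, 152, 155, 155, 158, 162, 172, 159, 88, 72, 71, 109, 189, 183, 178, 172, 180, 183, 133, 92, 125, 125, 127] [175, 179, 171, 178, 180, 182, 186, 181, 92, 70, 65, 111, 187, 177, 179, 171, 176, 180, 128, 91, 126, 124, 123]
wrist [([316.2, 225.0, 57.4, 59.4], 0.66)] [317.63460283 226.46452795]
side [([213.8, 341.0, 31.6, 86.2], 0.74), ([225.3, 429.3, 39.7, 36.4], 0.58)] [226.50685181 424.13973859]
scene [([199.8, 178.8, 21.6, 15.8], 0.7), ([199.8, 185.4, 52.5, 53.0], 0.38)] [198.66256526 174.86578806]
```

Emit:
send_rows(motion="-0.26 0.2 2.5 -0.3 0; -0.26 0.5 6 -0.6 0; -0.26 0.8 10.3 -0.8 0; -0.26 1.1 14.6 -0.8 0; -0.26 1.5 19 -0.8 0")

```text
clock: 22.65
eef_pos: [0.4354, -0.0949, 0.1866]
tool_rot: [0.041, 0.999, -0.0, 0.001]
ft_force: [1.2, 0.8, -1.5]
grip_width: 0.0537
grasp_force: 10.5
```

Emit:
send_rows(motion="-0.26 0.3 4.4 0 0; -0.26 0.65 8.8 0 0; -0.26 1 13 0 0; -0.26 1.3 17.2 0 0; -0.26 1.6 21 0 0")

```text
clock: 23.15
eef_pos: [0.4362, 0.1164, 0.1867]
tool_rot: [0.04, 0.999, 0.0, 0.001]
ft_force: [0.9, 0.1, -2.0]
grip_width: 0.0539
grasp_force: 10.5
```

Emit:
send_rows(motion="-0.26 0.3 4 0 -0.03; -0.26 0.6 8 0 -0.06; -0.26 0.9 12 0 -0.09; -0.26 1.1 15 0 -0.12; -0.26 1.2 16.6 0 -0.13")

```text
clock: 23.65
eef_pos: [0.4376, 0.2833, 0.1863]
tool_rot: [-0.026, 1.0, 0.0, 0.0]
ft_force: [0.0, 0.2, -2.1]
grip_width: 0.0535
grasp_force: 10.5
```

Emit:
send_rows(motion="-0.26 0 0 0 0; -0.26 0 0 0 0; -0.26 0 0 0 0; -0.26 0 0 0 0; -0.26 0 0 0 0")

```text
clock: 24.15
eef_pos: [0.438, 0.2799, 0.1865]
tool_rot: [-0.024, 1.0, -0.0, 0.0]
ft_force: [-0.3, -0.2, -1.5]
grip_width: 0.0539
grasp_force: 10.5
```

Run:
```python
from h import *
o,c,im=shot('w11');e=o['eef_pos'];M=R.from_quat(o['tool_rot']).as_matrix();print(e,M[:,1].round(3))
b=im[:,:,::-1].copy();a=cv2.imread('pics/w3.png')
f=lambda q:cv2.resize(cv2.cvtColor(q,cv2.COLOR_BGR2GRAY),None,fx=4,fy=4,interpolation=cv2.INTER_CUBIC)
A,B=f(a),f(b)
for n,(r0,r1,c0,c1) in {'jawL':(249,280,290,310),'jawR':(249,280,330,348),'cross':(270,330,265,375),'block':(355,410,290,345)}.items():
    t=A[4*r0:4*r1,4*c0:4*c1]; r=cv2.matchTemplate(B[4*r0-48:4*r1+48,4*c0-48:4*c1+48],t,cv2.TM_CCOEFF_NORMED);_,v,_,l=cv2.minMaxLoc(r);print(n,round(v,2),(l[0]-48)/4,(l[1]-48)/4)
# pocket: dark hole in the grey top face near prediction
p=proj(c,[.4375,.281,.045]);print('pred',p);g=cv2.cvtColor(b,cv2.COLOR_BGR2GRAY)
u,v=p.round().astype(int);print('row',g[v,u-32:u+33].tolist());print('col',g[v-30:v+31,u].tolist())
g3=cv2.cvtColor(a,cv2.COLOR_BGR2GRAY)
```

```text
[0.43801191 0.27988866 0.18651035] [-0.048  0.999 -0.   ]
jawL 0.92 -0.75 -2.75
jawR 0.92 0.0 -1.5
cross 0.98 -0.5 0.0
block 0.97 0.5 5.5
pred [318.99785103 222.19486255]
row [71, 71, 72, 69, 69, 73, 68, 71, 70, 74, 70, 68, 61, 59, 63, 52, 30, 23, 33, 28, 26, 25, 23, 23, 26, 28, 27, 26, 26, 26, 24, 26, 27, 26, 30, 24, 23, 27, 26, 28, 29, 29, 30, 29, 25, 24, 31, 27, 28, 24, 22, 24, 37, 38, 48, 57, 66, 68, 69, 73, 70, 72, 72, 70, 71]
col [69, 71, 71, 70, 69, 74, 69, 71, 71, 69, 72, 68, 69, 70, 69, 70, 63, 51, 51, 39, 36, 27, 35, 32, 33, 28, 32, 31, 32, 30, 27, 23, 23, 24, 21, 26, 22, 27, 23, 26, 43, 51, 54, 53, 58, 67, 68, 71, 70, 75, 66, 69, 73, 69, 72, 70, 73, 71, 69, 69, 71]
```

Run:
```python
from h import *
o=bot.get_obs();c=cam('wrist',o);e=o['eef_pos'];M=R.from_quat(o['tool_rot']).as_matrix();print(e)
p=unproj(c,321.1,222.7,.045);print('pocket',p,(M.T@(p-e)*1000).round(2))
for s,(u,v) in {'L':(301.25-.75,251-2.75),'R':(336.75,251-1.5)}.items():print(s,(M.T@(unproj(c,u,v,e[2]-.052)-e)*1000).round(2))
```

```text
[0.43795336 0.28006686 0.18646994]
pocket [0.43776216 0.28292234 0.045     ] [7.0000e-02 2.8600e+00 1.4147e+02]
L [  8.98 -10.02  52.  ]
R [ 8.24 10.82 52.  ]
```

Emit:
send_rows(motion="-0.26 -0.13 0.2 1.5 0; -0.26 -0.13 0.2 4 0; -0.26 -0.13 0.2 6.5 0; -0.26 -0.13 0.2 7.6 0; -0.26 -0.13 0.2 8 0")

```text
clock: 24.7
eef_pos: [0.4382, 0.2821, 0.1051]
tool_rot: [-0.024, 1.0, -0.001, -0.001]
ft_force: [-0.1, -1.0, -1.4]
grip_width: 0.054
grasp_force: 10.5
```

Emit:
send_rows(motion="-0.26 0 0 0 0; -0.26 0 0 0 0; -0.26 0 0 0 0; -0.26 0 0 0 0; -0.26 0 0 0 0")

```text
clock: 25.2
eef_pos: [0.4393, 0.2831, 0.1069]
tool_rot: [-0.025, 1.0, 0.0, 0.0]
ft_force: [-0.6, 0.2, -2.1]
grip_width: 0.054
grasp_force: 10.5
```

Run:
```python
from h import *
o,c,im=shot('w12');e=o['eef_pos'];M=R.from_quat(o['tool_rot']).as_matrix();print(o['clock'],e,(M.T@(np.array([.4378,.2827,.045])-e)*1000).round(2),o['ft_force'])
```

```text
25.2 [0.43927812 0.2831442  0.10688007] [ 1.56 -0.4  61.88] [-0.57378723  0.24116012 -2.13038509]
```

Emit:
send_rows(motion="-0.26 0 -0.05 0.6 0; -0.26 0 -0.05 1 0; -0.26 0 -0.05 1.3 0; -0.26 0 -0.05 1.6 0; -0.26 0 -0.05 1.8 0")

```text
clock: 25.75
eef_pos: [0.4388, 0.2823, 0.0878]
tool_rot: [-0.025, 1.0, -0.0, -0.0]
ft_force: [-1.0, -0.9, -1.6]
grip_width: 0.0539
grasp_force: 10.5
```

Emit:
send_rows(motion="-0.26 0 0 0.4 0; -0.26 0 0 0.8 0; -0.26 0 0 1.2 0; -0.26 0 0 1.5 0; -0.26 0 0 1.5 0")

```text
clock: 26.25
eef_pos: [0.4387, 0.2822, 0.0727]
tool_rot: [-0.025, 1.0, -0.0, -0.0]
ft_force: [0.4, -0.5, -1.4]
grip_width: 0.054
grasp_force: 10.5
```

Going in freely; about 1 cm left to the floor.

Emit:
send_rows(motion="-0.26 0 0 0.2 0; -0.26 0 0 0.4 0; -0.26 0 0 0.6 0; -0.26 0 0 0.8 0; -0.26 0 0 0.8 0")

```text
clock: 26.75
eef_pos: [0.4388, 0.2823, 0.0649]
tool_rot: [-0.025, 1.0, -0.0, -0.0]
ft_force: [0.1, 0.3, -0.8]
grip_width: 0.0536
grasp_force: 10.5
```

Emit:
send_rows(motion="-0.26 0 0 0.1 0; -0.26 0 0 0.15 0; -0.26 0 0 0.15 0")

```text
clock: 27.05
eef_pos: [0.439, 0.2824, 0.0637]
tool_rot: [-0.025, 1.0, -0.0, -0.0]
ft_force: [-0.2, 0.4, -1.5]
grip_width: 0.0536
grasp_force: 10.5
```

Emit:
send_rows(motion="-0.26 0 0 0.1 0; -0.26 0 0 0.1 0; -0.26 0 0 0.1 0")

```text
clock: 27.35
eef_pos: [0.439, 0.2824, 0.0628]
tool_rot: [-0.025, 1.0, -0.0, -0.0]
ft_force: [-0.2, 0.7, -1.5]
grip_width: 0.054
grasp_force: 10.5
```

Emit:
send_rows(motion="-0.26 0 0 0.1 0; -0.26 0 0 0.1 0; -0.26 0 0 0.1 0")

```text
clock: 27.65
eef_pos: [0.4391, 0.2825, 0.0619]
tool_rot: [-0.025, 1.0, 0.0, 0.0]
ft_force: [0.7, 0.5, -1.9]
grip_width: 0.0539
grasp_force: 10.5
```

Emit:
send_rows(motion="-0.26 0 0 0.1 0; -0.26 0 0 0.1 0; -0.26 0 0 0.1 0")

```text
clock: 27.95
eef_pos: [0.4394, 0.2827, 0.0617]
tool_rot: [-0.025, 1.0, 0.0, 0.001]
ft_force: [-1.5, -0.7, 6.2]
grip_width: 0.0537
grasp_force: 10.5
```

Emit:
send_rows(motion="-0.26 0 0 0.1 0; -0.26 0 0 0.1 0; -0.26 0 0 0.1 0")

```text
clock: 28.25
eef_pos: [0.4401, 0.283, 0.0614]
tool_rot: [-0.025, 1.0, 0.001, 0.001]
ft_force: [-0.7, -0.2, 8.6]
grip_width: 0.0538
grasp_force: 10.4
```

Emit:
send_rows(motion="-0.26 0 0 -0.12 0; -0.3 0 0 -0.12 0; -0.4 0 0 -0.12 0; -0.6 0 0 -0.12 0; -0.8 0 0 -0.12 0")

```text
clock: 28.75
eef_pos: [0.4391, 0.2825, 0.0611]
tool_rot: [-0.025, 1.0, 0.0, 0.0]
ft_force: [0.4, -0.6, 3.5]
grip_width: 0.0766
grasp_force: 0.0
```

Emit:
send_rows(motion="-1 0 0 0 0; -1 0 0 0 0; -1 0 0 -0.5 0; -1 0 0 -2 0; -1 0 0 -4 0")

```text
clock: 29.25
eef_pos: [0.4378, 0.2815, 0.1001]
tool_rot: [-0.025, 1.0, -0.001, -0.002]
ft_force: [0.2, 0.6, 0.6]
grip_width: 0.0854
grasp_force: 0.0
```

Emit:
send_rows(motion="-1 0 0 -3 0; -1 0 0 -6 0; -1 0 0 -9 0; -1 0 0 -9 0; -1 0 0 -9 0")

```text
clock: 29.75
eef_pos: [0.4392, 0.2825, 0.1914]
tool_rot: [-0.025, 1.0, 0.0, 0.0]
ft_force: [-0.3, 0.0, 1.1]
grip_width: 0.0854
grasp_force: 0.0
```

Emit:
send_rows(motion="-1 0 0 0 0; -1 0 0 0 0; -1 0 0 0 0; -1 0 0 0 0; -1 0 0 0 0")

```text
clock: 30.25
eef_pos: [0.4389, 0.2823, 0.1906]
tool_rot: [-0.025, 1.0, -0.0, -0.0]
ft_force: [-0.0, -0.1, -0.6]
grip_width: 0.0856
grasp_force: 0.0
```

Run:
```python
from h import *
o,c,im=shot('w13');e=o['eef_pos'];print(o['clock'],e)
b=cv2.cvtColor(im,cv2.COLOR_RGB2GRAY);a=cv2.imread('pics/w1.png',0)
y=np.array([-.055,.998,0]);x=np.array([.998,.055,0]);p=np.array([.4376,.2815,.01])
for t in ['tweezers','stand']:print(t,[(np.round(d['rect'],1).tolist(),round(d['conf'],2)) for d in boxes_of('wrist',t)[:2]])
P=[proj(c,p+x*i/1e3+y*j/1e3+[0,0,k/1e3]) for i in(-12,12) for j in(-30,30) for k in(46,90)]+[proj(c,p+x*i/1e3+[0,0,.124]) for i in (-6,6)]
P=np.array(P);print('pred tweezers box',P.min(0),P.max(0),'centre',(P.min(0)+P.max(0))/2,P.max(0)-P.min(0))
# side/scene compare before/after
for n,(r0,r1,c0,c1) in {'scene':(180,235,425,475),'side':(175,225,232,262)}.items():
    q=vision.camera(n);cv2.imwrite(f'pics/f_{n}.png',q[:,:,::-1]);t=cv2.imread(f'pics/{n}.png')[r0:r1,c0:c1]
    r=cv2.matchTemplate(q[r0-15:r1+15,c0-15:c1+15,::-1].copy(),t,cv2.TM_CCOEFF_NORMED);_,v,_,l=cv2.minMaxLoc(r);print(n,round(v,3),l[0]-15,l[1]-15)
    for k in ['tweezers','carrier']:print(k,[(np.round(d['rect'],1).tolist(),round(d['conf'],2)) for d in boxes_of(n,k)[:2]])
```

```text
30.25 [0.43887767 0.28230439 0.19062795]
tweezers [([316.8, 241.7, 100.7, 62.9], 0.68)]
stand [([316.5, 216.7, 104.6, 89.7], 0.61), ([53.6, 325.2, 102.7, 99.7], 0.55)]
pred tweezers box [272.13028694 208.68673722] [361.15382226 267.36078155] centre [316.6420546  238.02375939] [89.02353532 58.67404434]
scene 0.979 0 0
tweezers [([451.5, 199.9, 37.7, 30.0], 0.62)]
carrier [([201.2, 177.2, 21.7, 15.3], 0.49)]
side 0.916 -1 0
tweezers [([245.9, 197.9, 10.1, 43.2], 0.61), ([245.5, 191.7, 6.0, 7.0], 0.22)]
carrier [([224.4, 428.0, 38.3, 38.6], 0.95)]
```

Run:
```python
from h import *
g=cv2.imread('pics/f_side.png',0);C=cam('side')
for n,p in {'stage':(.4357,-.2867,.034),'round':(.557,-.033,.030),'cone':(.57,.025,.030)}.items():
    p=np.array(p);a=proj(C,p+[.011,-.0213,0]);b=proj(C,p+[.011,-.0213,.004]);print(n,'pred bottom/top',a.round(1),b.round(1))
    for d in (-1,0,1):
        c=int(round(a[0]))+d;r=int(round(a[1]));print(c,r-10,g[r-10:r+9,c].tolist())
```

```text
stage pred bottom/top [235.2 444.3] [234.9 442.1]
234 434 [156, 149, 161, 155, 157, 153, 163, 159, 126, 69, 62, 93, 170, 160, 153, 160, 156, 79, 106]
235 434 [159, 161, 153, 153, 157, 154, 160, 135, 69, 81, 148, 149, 156, 152, 153, 162, 137, 83, 113]
236 434 [157, 157, 156, 157, 157, 164, 157, 99, 62, 81, 170, 163, 156, 151, 155, 158, 131, 72, 112]
round pred bottom/top [318.  310.1] [318.  308.2]
317 300 [56, 57, 49, 59, 76, 92, 156, 172, 173, 121, 69, 105, 186, 178, 176, 176, 175, 176, 175]
318 300 [116, 109, 135, 158, 157, 148, 166, 162, 167, 105, 67, 111, 186, 173, 175, 176, 180, 176, 176]
319 300 [145, 139, 146, 167, 171, 162, 161, 163, 141, 83, 100, 175, 181, 176, 176, 176, 180, 171, 176]
cone pred bottom/top [322.6 289.4] [322.6 287.5]
322 279 [97, 92, 99, 94, 94, 106, 155, 172, 164, 160, 76, 81, 117, 185, 175, 174, 175, 174, 151]
323 279 [87, 93, 90, 90, 95, 129, 164, 159, 163, 128, 69, 87, 175, 182, 173, 174, 176, 174, 166]
324 279 [109, 84, 88, 87, 109, 155, 163, 156, 158, 120, 72, 113, 186, 178, 178, 175, 175, 177, 169]
```

```bash
python3 -c "
from workcell import workorder
print(workorder.job_done())"
```

```text
the job is handed in; nothing more can be done
None
```

I pressed the square-headed carrier into the carriage socket until it stopped moving at 26 N; in the side camera its flange looks flush. The tweezers are back upright in their stand and released, and the job is handed in, though no verdict came back.

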